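# Open a parcelled tap-and-die tin and hold its lid at 60 degrees

## Task

Check in the delivery on the bench: fold both flaps of the brown carton well back over its sides, then lift the lid of the red steel tin inside by the steel tab on its edge. The lid has no stay and falls shut, so hold it open at 60 degrees for the contents to be counted, and finish while still holding it there. Leave the tin sitting in the carton, the carton where it stands and the other things on the bench alone.

Things in the scene. Friction and masses are not known exactly. Their poses are not given: they have to be found in the camera images.
- carton: Brown carton, 234 x 206 mm, 5 mm walls, rim 112 mm above its underside, 0.7 kg, loose on a 3 mm mat beside the bench vise (top 140 mm up). Origin: centre of its underside; x along its long sides, away from the robot, y to its left. Top flaps on its left (+y) and right (-y) rims start half raised, 60 to 110 mm apart. A wall cabinet hangs 0.5 m over the bench from x = 0.57 on, for y over 0.22.
- flap_left (a joint): Angle of the left flap (220 mm long, 90 mm to its free edge, 5 mm board, plain). 0 = shut flat over the carton, 1.57 = upright, 2.2 and more = folded back out of the way, 3.14 = level with the rim, stop 3.7. Soft crease: under 1 N lifts it, and it stays where it is left. Swing it along its arc from underneath: its edge grips a finger that pushes straight sideways, which shoves the carton.
- flap_right (a joint): Angle of the right flap, which bears a white label; same size, crease and values as the left one, opening to the carton's right (-y).
- flap_left_edge (a point): Middle of the left flap's free edge, 90 mm from its hinge.
- flap_right_edge (a point): Middle of the right flap's free edge, 90 mm from its hinge.
- flap_left_hinge (a point): Middle of the left flap's hinge line, on the carton's rim at (0, +103, 112) mm in the carton's frame; the line runs along the carton's x.
- flap_right_hinge (a point): Middle of the right flap's hinge line, on the rim at (0, -103, 112) mm in the carton's frame.
- tin: Red sheet-steel tin, 0.9 kg, standing loose in the carton between packing strips 55 mm high (45 mm under the tab). Origin: centre of its underside, 5 mm above the carton's. Its own x points to its hinge side (the carton's left, +y), y along its 198 mm length. 125 mm wide, flat lid top 79 mm up, a thin fixed wire bail on top to 92 mm. Small loose parts in it.
- tin_lid (a joint): Angle of the tin's lid, hinged along the tin's left long side. 0 = shut, 1.047 = 60 degrees open, 1.57 = upright. No stay, hardly any friction: it falls shut below about 90 degrees when let go (about 1 N at the tab holds it).
- lift_tab (a point): Grip point of the steel lift tab that sticks out 27 mm from the middle of the lid's right-hand (-y) edge: 34 mm wide along the hinge line, 3 mm plate ending in a 9 mm roll. Pinched from straight above across its 34 mm, it turns between the fingers as the lid swings. 141 mm from the hinge axis; shut, 80 mm above the carton's underside, 11 mm above the axis, 30 mm inside the carton's right wall.
- lid_hinge (a point): Middle of the lid's hinge axis (the axis runs along the tin's own y), 69 mm above the carton's underside.
- block: Bystander: brown wooden block with three small holes in its top, 62 x 110 x 38 mm; origin centre of its underside.
- calliper: Bystander: steel vernier calliper lying flat, 69 x 210 x 7 mm; origin centre of its underside.
- can: Bystander: blue and white spray can, 52 mm across, 161 mm high, upright; origin centre of its underside.
- mug: Bystander: white china mug with a handle, 82 x 114 mm, 91 mm high, upright; origin centre of its underside.

How it is judged:
By the outcome, as a careful person would: the job done as asked, in the order asked, and still so for the second after the job is handed in, while the arm keeps its last pose, push and grip.
It also fails if it takes over 62 s, if anything falls off the work surface, if the arm or the gripper's body presses on something with over 40 N, if the wrist force passes 120 N, or if a joint passes its speed limit or range.

## Robot

A 6-joint arm with a two-finger parallel gripper is mounted at the origin on a cart in front of the work surface, level with it; the furniture and walls round the work are solid. World frame = base frame: x ahead of the robot, y to its left, z up, the work surface at z = 0. Lengths are in m, angles in rad, forces in N, time in s.
With the tool pointing down it reaches from about 0.225 to 0.875 m from the base axis. Payload 3.4 kg.
Tool frame: the origin (TCP) lies at the very end of the fingers, on their centre line; the grasp point (between the pads) lies 19 mm behind it (r.hold_point_z is the distance from the TCP to the grasp point, in m); z points along the fingers, y is the line along which they close (so a half turn about z gives the same grasp; the last joint's range is limited). The gripper opens to 85 mm and grips with 20 to 120 N. Pads are 22 mm wide; open, the fingers measure 114 mm over their backs; the gripper's body (76 mm by 85 mm) begins 54 mm behind the grasp point. The pads swing forward as they close: fully open they stand 13 mm farther back than shut.
Start: joints at [1.064, 0.276, 1.505, -0, 1.361, -0.121], TCP at [0.216, 0.533, 0.231] pointing down, gripper open.
Joint ranges: [-2.89, 2.89], [-0.75, 2.08], [0.22, 2.7], [-1.18, 4.32], [0.11, 2.71], [-2.7, 2.7]. Speed limits (rad/s): [2.57, 2.57, 3.14, 3.14, 3.14, 3.14].

## Interface

Orientations are given as [roll, pitch, yaw] about the fixed x, y, z axes, in that order (R = Rz(yaw) Ry(pitch) Rx(roll)).
In Python, from rig import r, vision gives the robot as it stands.
- The arm moves only by the tool play_rows, never from a script. Its arguments are lists of equal length, an entry for each row: "claw": the opening, from 0 (shut) to 1 (fully open); "slide": the shift along the world's x, y, z in cm, a list of three; "angular": the turn, a rotation vector about the world's x, y, z in degrees, a list of three. In form: {"claw": [claw, ...], "slide": [[x, y, z], ...], "angular": [[wx, wy, wz], ...]}. A call has 1 to 8 rows; each row shifts and turns the commanded pose from where the row before left it; what a row does not reach is not made up. A row lasts 1/12 s, in which the tool goes at most 41.7 mm and 7.16 degrees, less where a joint would pass 70% of its speed; a pose out of reach is approached as far as the arm can. A call with a gripper value outside its range is refused whole. The fingers move at their own pace and stop on an object; "newtons" is the grip in N (left out, the last holds). Time passes only in rows, so rows that do not move let the fingers close. It gives the time, the measured TCP pose, the force, the opening and the grip force at its end, in the units of the state.
- r.observe(): the state, without advancing time (a new reading comes with each control period).
- vision.get_image(name): name is "scene" or "top" or "wrist"; returns the picture (400x640x3 uint8, blue, green, red); there is no depth.
- vision.calibration(name): a dict with "K" (3x3 intrinsics, pixels), "extrinsics" (4x4, takes a point from world to camera coordinates); the wrist camera has in their place "mount" (4x4, takes a point from camera to tool coordinates, whose origin is the TCP and whose axes are the flange's). Camera axes: x right, y up, looking along -z (the intrinsics and any distortion apply to the point x, -y, -z); pixel columns grow to the right and rows downward; lengths in m; the calibration is good to about 2 mm. The wrist camera is an equidistant fisheye: a pixel r from the principal point sees the ray r / f radians off the axis. A picture is of the moment at which its call begins: read the wrist's pose just before it. calibration takes no time and is no camera call.
- r.finish_job(): hands the job in; it is judged then, once.
The state is a dict: "time_s": time; "joint_pos": joint angles; "qvel": joint speeds; "tau": joint torques, N m; "tool_pos": TCP position; "ee_rot": TCP orientation; "ft_force": force on the tool from outside, world axes, zero at the start; "wrist_torque": the same for the moment, N m; "grip_width": finger opening in m; "grasp_force": force on a finger pad.
Only numpy, scipy, OpenCV 4.12 (cv2) and the standard library are available. Lean on these libraries where they do the work, as an engineer would, in place of code of your own. Each camera call takes 0.05 s, during which the arm holds its last target. There are 200 camera calls.

## Working session

There is one attempt and no reset: what is moved stays moved. The work goes in short steps, Python scripts to look and compute and a tool call to move; the robot and the scene stay as the last step left them, time stands still between calls to the robot, and variables do not carry over. Pictures are saved under pics/ and viewed, at most 10 in all, crops included, and the job is handed in when it is done.

Besides the shell and the picture viewer there is one more tool, called after ">>>" as name(argument=value, ...) on one line, values as JSON. play_rows: Moves the arm, as the interface text tells. Its arguments: {"type":"object","properties":{"claw":{"type":"array","items":{"type":"number"}},"slide":{"type":"array","items":{"type":"array","items":{"type":"number"}}},"angular":{"type":"array","items":{"type":"array","items":{"type":"number"}}},"newtons":{"type":"number"}},"required":["claw","slide","angular"]}

```bash
mkdir -p pics; ls; python3 - <<'E'
from rig import r,vision
import cv2,numpy as np
s=r.observe(); print(s)
for n in("scene","top"):
    im=vision.get_image(n); cv2.imwrite(f"pics/{n}0.png",im)
    c=vision.calibration(n); print(n,{k:np.round(v,4).tolist() if not isinstance(v,str) else v for k,v in c.items()})
print(vision.calibration("wrist"))
E
```

```text
pics
{'time_s': 0.0, 'joint_pos': array([ 1.06397900e+00,  2.76607904e-01,  1.50610762e+00,  2.29886722e-05,
        1.36070268e+00, -1.20999425e-01]), 'qvel': array([ 0.00036016, -0.00130764, -0.00022367,  0.00077751, -0.00121621,
       -0.00011395]), 'tau': array([-6.35055549e-04, -4.16771615e+01, -2.45801622e+01,  1.07629189e-04,
        1.11220303e-02,  5.28982673e-05]), 'tool_pos': array([0.21612775, 0.53228034, 0.23044252]), 'ee_rot': array([-3.13978316e+00, -2.42661982e-04,  2.75576972e+00]), 'ft_force': array([-0.33245995,  0.77188728, -0.72476974]), 'wrist_torque': array([-2.37878701e-02,  2.96387943e-05, -7.98577224e-03]), 'grasp_force': 0.0, 'grip_width': 0.08562310316687989}
scene {'K': [[438.4051, 0.0, 324.7647], [0.0, 438.4051, 206.9951], [0.0, 0.0, 1.0]], 'extrinsics': [[0.5825, -0.8127, -0.0109, -0.2764], [0.4499, 0.3113, 0.837, -0.3197], [-0.6769, -0.4925, 0.547, -0.6682], [0.0, 0.0, 0.0, 1.0]]}
top {'K': [[383.917, 0.0, 321.1644], [0.0, 383.917, 197.4907], [0.0, 0.0, 1.0]], 'extrinsics': [[-0.0142, -0.9994, 0.0303, 0.0057], [0.9922, -0.0103, 0.1239, -0.5377], [-0.1235, 0.0319, 0.9918, -1.0324], [0.0, 0.0, 0.0, 1.0]]}
{'K': array([[309.70691629,   0.        , 320.02549732],
       [  0.        , 309.70691629, 200.29212611],
       [  0.        ,   0.        ,   1.        ]]), 'mount': array([[-8.03492502e-04,  9.54221913e-01,  2.99098471e-01,
         7.64536196e-02],
       [ 9.99998889e-01,  3.91284058e-04,  1.43805412e-03,
         2.94519335e-04],
       [ 1.25519029e-03,  2.99099295e-01, -9.54221167e-01,
        -1.42872675e-01],
       [ 0.00000000e+00,  0.00000000e+00,  0.00000000e+00,
         1.00000000e+00]])}
```

View pics/scene0.png

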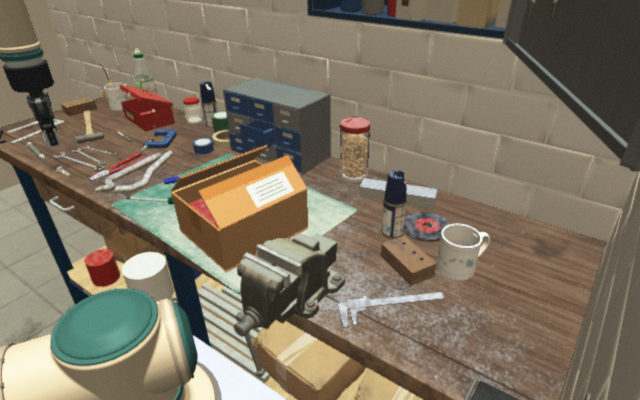

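View pics/top0.png

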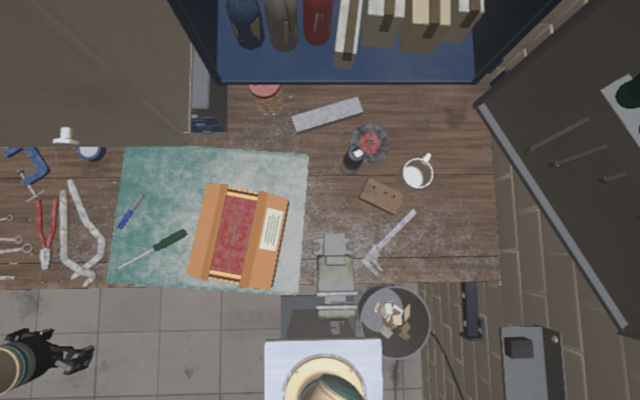

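The scene view shows the carton at about (240,205) with the vise in front of it at (290,280). In the top view the carton is at (238,235), its white label at (271,228) on the right flap, and the vise at (335,265). I'll enlarge both.

```bash
python3 - <<'E'
import cv2,numpy as np
a=cv2.imread("pics/top0.png")[170:300,175:305]; b=cv2.imread("pics/scene0.png")[140:270,165:315]
a=cv2.resize(a,None,fx=4,fy=4,interpolation=2)[:, :];b=cv2.resize(b,None,fx=4,fy=4,interpolation=2)
a=cv2.resize(a,(400,400));b=cv2.resize(b,(400,347))
o=np.zeros((600,800,3),np.uint8)
o[:400,:400]=a;o[:347,400:]=b
# ticks every 10px
for k in range(0,130,10):
    x=int(k*400/130);cv2.putText(o,str(175+k),(x,412),0,.3,(255,255,255));cv2.line(o,(x,395),(x,402),(255,255,255));cv2.putText(o,str(170+k),(0,x+4),0,.3,(255,255,255))
for k in range(0,150,10):
    x=int(k*400/150);cv2.putText(o,str(165+k),(400+x,360),0,.3,(255,255,255));
    if k<130:cv2.putText(o,str(140+k),(400,x+4),0,.3,(255,255,255))
cv2.imwrite("pics/crop0.png",o[:420])
E
```

```text
(no output)
```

View pics/crop0.png

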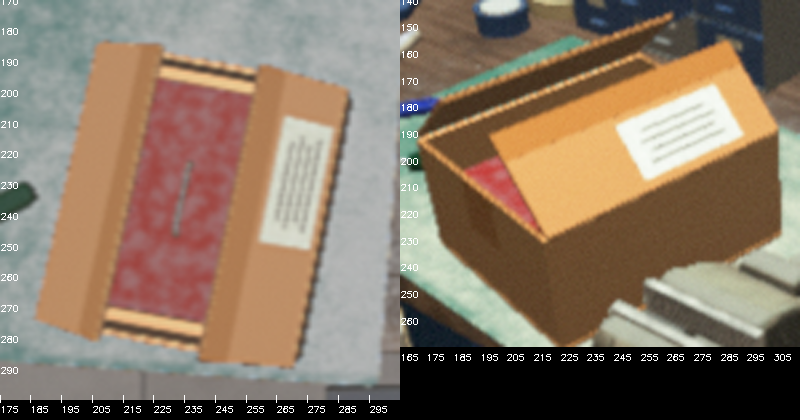

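The crops show the carton's rim corners: near right (219,230), far right (307,188) and near left (172,192) in the scene view, and the right hinge from (289,200) to (271,289) in the top view. Both flaps lean inward. Next I'll triangulate these points.

```bash
cat > h.py <<'E'
import numpy as np
from rig import r,vision
def ray(n,uv):
    c=vision.calibration(n);K,E=np.array(c["K"]),np.array(c["extrinsics"])
    d=np.linalg.inv(K)@[*uv,1]; d=np.array([d[0],-d[1],-d[2]])
    R,t=E[:3,:3],E[:3,3]; d=R.T@d
    return -R.T@t,d/np.linalg.norm(d)
def plane(n,uv,z):
    o,d=ray(n,uv);return o+d*(z-o[2])/d[2]
def tri(a,b):
    (o,d),(p,e)=ray("top",a),ray("scene",b)
    s=np.linalg.lstsq(np.c_[d,-e],p-o,rcond=None)[0]
    x,y=o+d*s[0],p+e*s[1];return (x+y)/2,np.linalg.norm(x-y)
def proj(n,X):
    c=vision.calibration(n);K,E=np.array(c["K"]),np.array(c["extrinsics"])
    p=E[:3,:3]@X+E[:3,3];p=K@[p[0],-p[1],-p[2]];return p[:2]/p[2]
E
python3 - <<'E'
from h import *
np.set_printoptions(precision=4,suppress=True)
T=lambda x,y:(175+x*130/400,170+y*130/400)
S=lambda x,y:(165+(x-400)*.375,140+y*.375)
print("R near hinge",tri(T(297,367),S(545,240)))
print("R far hinge",tri(T(350,92),S(778,128)))
print("R far edge",tri(T(262,65),S(733,40)))
print("R near edge",tri(T(200,362),S(490,135)))
print("L near edge",tri(T(100,340),S(432,102)))
print("L far edge",tri(T(162,44),S(672,13)))
print("L near rim",plane("scene",S(420,138),.115),plane("top",T(37,320),.115))
print("L far rim",plane("top",T(97,42),.115))
print("R rim",[plane("top",T(*p),.115) for p in((297,367),(350,92))],[plane("scene",S(*p),.115) for p in((545,240),(778,128))])
print("bottom NR",plane("scene",S(562,345),.003))
# vise, can etc
print("vise pts",[plane("top",p,.14) for p in((318,235),(350,235),(318,320),(318,292))])
print("bail",[plane("top",T(*p),.1) for p in((191,162),(177,235))])
E
```

```text
R near hinge (array([0.2993, 0.1284, 0.1188]), np.float64(0.002237088414162905))
R far hinge (array([0.522 , 0.0837, 0.1217]), np.float64(0.0015351527016685968))
R far edge (array([0.5386, 0.1464, 0.1803]), np.float64(0.007107117488742594))
R near edge (array([0.3128, 0.1931, 0.1811]), np.float64(0.0025915412030381962))
L near edge (array([0.3267, 0.2717, 0.1776]), np.float64(0.0060965136674244755))
L far edge (array([0.554 , 0.2263, 0.1789]), np.float64(0.0007505669058732292))
L near rim [0.3437 0.3328 0.115 ] [0.3404 0.3364 0.115 ]
L far rim [0.5662 0.2937 0.115 ]
R rim [array([0.2997, 0.128 , 0.115 ]), array([0.5223, 0.0846, 0.115 ])] [array([0.3019, 0.1337, 0.115 ]), array([0.5313, 0.0902, 0.115 ])]
bottom NR [0.3074 0.1427 0.003 ]
vise pts [array([0.4314, 0.0117, 0.14  ]), array([ 0.4303, -0.0674,  0.14  ]), array([0.2283, 0.0143, 0.14  ]), array([0.294 , 0.0135, 0.14  ])]
bail [array([0.4667, 0.2178, 0.1   ]), array([0.4066, 0.2285, 0.1   ])]
```

>>> play_rows(claw=[0, 0, 0, 0, 0, 0, 0, 0], slide=[[1.36, -2.0, 0.4], [1.36, -2.0, 0.4], [1.36, -2.0, 0.4], [1.36, -2.0, 0.4], [1.36, -2.0, 0.4], [1.36, -2.0, 0.4], [1.36, -2.0, 0.4], [1.36, -2.0, 0.4]], angular=[[0, 0, -5], [0, 0, -5], [0, 0, -5], [0, 0, -5], [0, 0, -5], [0, 0, -5], [0, 0, -5], [0, 0, -5]])

```text
time_s: 0.77
tool_pos: [0.3254, 0.3715, 0.2631]
ee_rot: [-3.141, 0.0, 2.054]
ft_force: [0.4, -0.1, -0.0]
grip_width: -0.0001
grasp_force: 0.0
```

>>> play_rows(claw=[0, 0, 0, 0, 0, 0, 0, 0], slide=[[1.36, -2.0, 0], [1.36, -2.0, 0], [1.36, -2.0, 0], [1.36, -2.0, 0], [1.36, -2.0, 0], [1.36, -2.0, 0], [1.36, -2.0, 0], [1.36, -2.0, 0]], angular=[[0, 0, -5], [0, 0, -5], [0, 0, -5], [0, 0, -5], [0, 0, -5], [0, 0, -5], [0, 0, -5], [0, 0, -5]])

```text
time_s: 1.43
tool_pos: [0.4342, 0.2116, 0.263]
ee_rot: [-3.141, 0.0, 1.355]
ft_force: [0.8, -0.4, -0.6]
grip_width: -0.0002
grasp_force: 0.0
```

>>> play_rows(claw=[0, 0, 0, 0, 0, 0, 0, 0], slide=[[0, 0.1, 0], [0, 0.1, 0], [0, 0.1, 0], [0, 0.1, 0], [0, 0.2, 0], [0, 0.2, 0], [0, 0, -3.5], [0, 0, -3.5]], angular=[[5.88, -1.19, 0], [5.88, -1.19, 0], [5.88, -1.19, 0], [5.88, -1.19, 0], [5.88, -1.19, 0], [5.88, -1.19, 0], [0, 0, 0], [0, 0, 0]])

```text
time_s: 2.1
tool_pos: [0.4352, 0.2189, 0.1931]
ee_rot: [-3.138, -0.628, 1.355]
ft_force: [1.5, 0.3, -0.8]
grip_width: -0.0
grasp_force: 0.0
```

>>> play_rows(claw=[0, 0, 0, 0, 0, 0, 0, 0], slide=[[0.1, 0.5, -0.8], [0.1, 0.5, -0.8], [0.1, 0.6, -0.8], [0.1, 0.6, -0.8], [0.1, 0.6, -0.8], [0.2, 0.6, -0.8], [0, 0, 0], [0, 0, 0]], angular=[[0, 0, 0], [0, 0, 0], [0, 0, 0], [0, 0, 0], [0, 0, 0], [0, 0, 0], [0, 0, 0], [0, 0, 0]])

```text
time_s: 2.77
tool_pos: [0.441, 0.2556, 0.1454]
ee_rot: [-3.133, -0.628, 1.358]
ft_force: [-0.9, 0.0, 0.3]
grip_width: -0.0002
grasp_force: 0.0
```

```bash
python3 - <<'E'
from h import *
import cv2
o=r.observe();print(o["joint_pos"].round(2),o["tool_pos"].round(4),o["ee_rot"].round(3))
a=vision.get_image("top")[140:300,160:320];b=vision.get_image("scene")[100:270,140:320]
cv2.imwrite("pics/p1.png",np.hstack([cv2.resize(a,(400,400),interpolation=2),cv2.resize(b,(400,400),interpolation=2)]))
E
```

```text
[-0.06  0.18  2.09  0.8   0.95 -0.35] [0.441  0.2556 0.1454] [-3.133 -0.628  1.358]
```

View pics/p1.png

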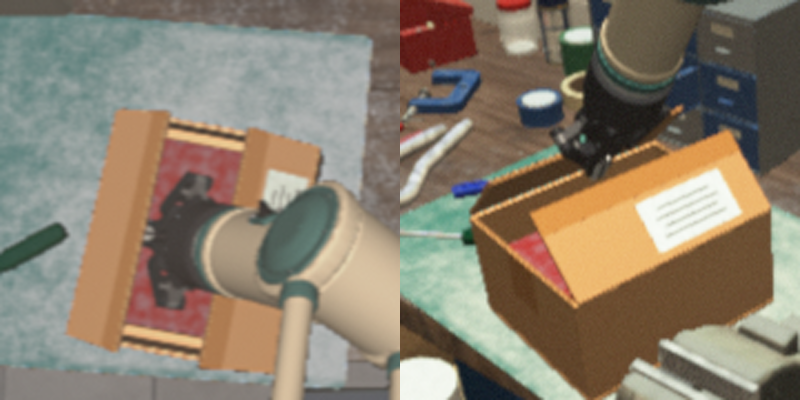

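The gripper fits in the gap and its tip is under the left flap's edge, at about (150,235) in the top crop. I'll swing the flap now.

>>> play_rows(claw=[0, 0, 0, 0, 0, 0, 0, 0], slide=[[0.07, 0.35, 0.53], [0.07, 0.35, 0.53], [0.07, 0.35, 0.53], [0.15, 0.75, 0.5], [0.15, 0.75, 0.5], [0.14, 0.7, 0.23], [0.14, 0.7, 0.23], [0.14, 0.7, 0.23]], angular=[[0, 0, 0], [0, 0, 0], [0, 0, 0], [-3.92, 0.79, 0], [-3.92, 0.79, 0], [-5.2, 1.06, 0], [-5.2, 1.06, 0], [-5.2, 1.06, 0]])

```text
time_s: 3.53
tool_pos: [0.451, 0.3016, 0.1803]
ee_rot: [3.14, -0.208, 1.358]
ft_force: [-0.1, -0.5, -1.1]
grip_width: 0.0001
grasp_force: 0.2
```

>>> play_rows(claw=[0, 0, 0, 0, 0, 0, 0, 0], slide=[[0.15, 0.72, -0.07], [0.15, 0.72, -0.07], [0.15, 0.72, -0.07], [0.2, 0.98, -0.55], [0.2, 0.98, -0.55], [0.1, 0.49, -0.57], [0.1, 0.49, -0.57], [0.1, 0.49, -0.57]], angular=[[-3.92, 0.79, 0], [-3.92, 0.79, 0], [-3.92, 0.79, 0], [0, 0, 0], [0, 0, 0], [0, 0, 0], [0, 0, 0], [0, 0, 0]])

```text
time_s: 4.2
tool_pos: [0.4614, 0.3565, 0.1471]
ee_rot: [-3.141, -0.001, 1.358]
ft_force: [-0.2, -0.2, -0.1]
grip_width: -0.0002
grasp_force: 0.1
```

```bash
python3 - <<'E'
from h import *
import cv2
a=vision.get_image("top")[140:300,160:320];b=vision.get_image("scene")[100:270,140:320]
cv2.imwrite("pics/p2.png",np.hstack([cv2.resize(a,(400,400),interpolation=2),cv2.resize(b,(400,400),interpolation=2)]))
E
```

```text
(no output)
```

View pics/p2.png

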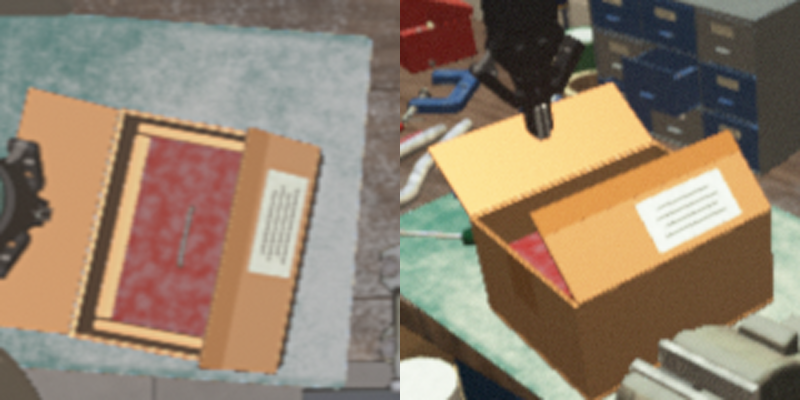

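The left flap is folded back to about 145 degrees, its free edge off the left of the crop, and the carton hasn't moved. Next is the right flap.

>>> play_rows(claw=[0, 0, 0, 0, 0, 0, 0, 0], slide=[[0, 0, 2.5], [0, 0, 2.5], [0, 0, 2.5], [-0.5, -2.8, 2.8], [-0.6, -2.8, 0], [-0.6, -2.8, 0], [-0.6, -2.8, 0], [-0.5, -2.9, 0]], angular=[[0, 0, 0], [0, 0, 0], [0, 0, 0], [0, 0, 0], [0, 0, 0], [0, 0, 0], [0, 0, 0], [0, 0, 0]])

```text
time_s: 4.97
tool_pos: [0.433, 0.2144, 0.2513]
ee_rot: [3.141, -0.002, 1.359]
ft_force: [-0.4, -0.2, 0.0]
grip_width: -0.0001
grasp_force: 0.0
```

>>> play_rows(claw=[0, 0, 0, 0, 0, 0, 0, 0], slide=[[0, 0, 0], [0, 0, 0], [0, 0, 0], [0, 0, 0], [0, 0, 0], [0, 0, 0], [0, 0, 0], [0, 0, 0]], angular=[[-4.9, 0.99, 0], [-4.9, 0.99, 0], [-4.9, 0.99, 0], [-4.9, 0.99, 0], [-4.9, 0.99, 0], [-4.9, 0.99, 0], [-4.9, 0.99, 0], [-4.9, 0.99, 0]])

```text
time_s: 5.63
tool_pos: [0.434, 0.2159, 0.2515]
ee_rot: [3.13, 0.699, 1.354]
ft_force: [-0.1, -1.0, -0.1]
grip_width: 0.0004
grasp_force: 0.0
```

>>> play_rows(claw=[0, 0, 0, 0, 0, 0, 0, 0], slide=[[-0.1, -0.5, -1.8], [-0.1, -0.5, -1.8], [-0.1, -0.5, -1.9], [-0.2, -0.9, -1.3], [-0.2, -0.9, -1.3], [-0.2, -1.0, -1.3], [-0.2, -1.0, -1.3], [0, 0, 0]], angular=[[0, 0, 0], [0, 0, 0], [0, 0, 0], [0, 0, 0], [0, 0, 0], [0, 0, 0], [0, 0, 0], [0, 0, 0]])

```text
time_s: 6.3
tool_pos: [0.421, 0.1609, 0.1425]
ee_rot: [3.137, 0.699, 1.357]
ft_force: [0.2, -0.7, -0.0]
grip_width: 0.0001
grasp_force: 0.2
```

```bash
python3 - <<'E'
from h import *
import cv2
o=r.observe();print(o["joint_pos"].round(2),o["tool_pos"].round(4),o["ee_rot"].round(3))
a=vision.get_image("top")[140:300,160:320];b=vision.get_image("scene")[100:270,140:320]
cv2.imwrite("pics/p3.png",np.hstack([cv2.resize(a,(400,400),interpolation=2),cv2.resize(b,(400,400),interpolation=2)]))
E
```

```text
[ 0.58  0.47  1.67 -0.47  1.54  0.94] [0.421  0.1609 0.1425] [3.137 0.699 1.357]
```

View pics/p3.png

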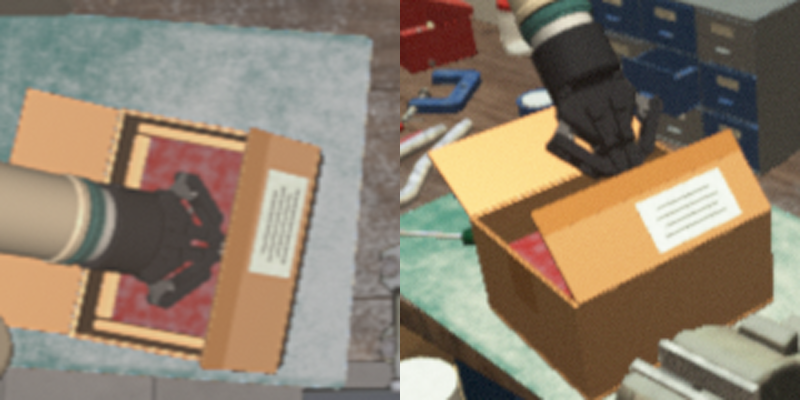

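The tip is under the right flap, near (222,240) in the top crop.

>>> play_rows(claw=[0, 0, 0, 0, 0, 0, 0, 0], slide=[[-0.05, -0.23, 0.6], [-0.05, -0.23, 0.6], [-0.05, -0.23, 0.6], [-0.15, -0.75, 0.5], [-0.15, -0.75, 0.5], [-0.14, -0.7, 0.23], [-0.14, -0.7, 0.23], [-0.14, -0.7, 0.23]], angular=[[0, 0, 0], [0, 0, 0], [0, 0, 0], [4.9, -0.99, 0], [4.9, -0.99, 0], [5.2, -1.06, 0], [5.2, -1.06, 0], [5.2, -1.06, 0]])

```text
time_s: 7.07
tool_pos: [0.4147, 0.1206, 0.1807]
ee_rot: [3.134, 0.239, 1.36]
ft_force: [-0.3, -0.2, -0.1]
grip_width: 0.0002
grasp_force: 0.2
```

>>> play_rows(claw=[0, 0, 0, 0, 0, 0, 0, 0], slide=[[-0.15, -0.72, -0.07], [-0.15, -0.72, -0.07], [-0.15, -0.72, -0.07], [-0.2, -0.98, -0.55], [-0.2, -0.98, -0.55], [-0.1, -0.49, -0.57], [-0.1, -0.49, -0.57], [-0.1, -0.49, -0.57]], angular=[[4.5, -0.91, 0], [4.5, -0.91, 0], [4.5, -0.91, 0], [0, 0, 0], [0, 0, 0], [0, 0, 0], [0, 0, 0], [0, 0, 0]])

```text
time_s: 7.73
tool_pos: [0.4025, 0.0646, 0.1477]
ee_rot: [-3.141, 0.004, 1.361]
ft_force: [0.4, 0.4, 0.0]
grip_width: -0.0002
grasp_force: 0.1
```

>>> play_rows(claw=[0, 0, 0, 0, 1, 1, 1, 1], slide=[[0, 0, 2.5], [0, 0, 2.5], [0, 0, 2.5], [0, 0, 2.5], [-0.5, 0, 2], [-3, 0, 2], [-4, 0, 0], [-4, 0, 0]], angular=[[0, 0, 0], [0, 0, 0], [0, 0, 0], [0, 0, 0], [0, 0, 0], [0, 0, 0], [0, 0, 0], [0, 0, 0]])

```text
time_s: 8.4
tool_pos: [0.2876, 0.0646, 0.2889]
ee_rot: [3.141, 0.004, 1.361]
ft_force: [-1.5, -0.7, 0.7]
grip_width: 0.048
grasp_force: 0.0
```

```bash
python3 - <<'E'
from h import *
import cv2
o=r.observe();print(o["joint_pos"].round(2),o["tool_pos"].round(4),o["ee_rot"].round(3))
A=vision.get_image("top");B=vision.get_image("scene")
cv2.imwrite("pics/topA.png",A);cv2.imwrite("pics/sceneA.png",B)
a=A[160:300,170:310];b=B[100:270,140:320]
cv2.imwrite("pics/p4.png",np.hstack([cv2.resize(a,(420,420),interpolation=2),cv2.resize(b,(380,420),interpolation=2)]))
E
```

```text
[-0.01 -0.2   1.87 -0.    1.48  0.2 ] [0.2876 0.0646 0.2889] [3.141 0.004 1.361]
```

View pics/p4.png

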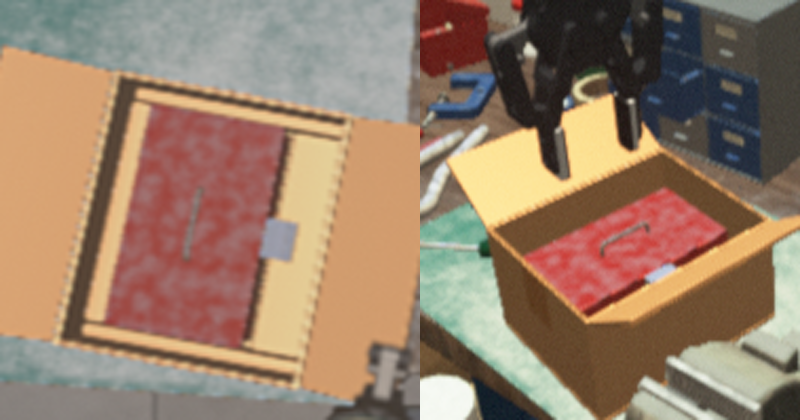

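Both flaps are folded back. In the top crop the tab is at (278,241) and the lid spans (105–285, 105–345); in the scene crop the tab is at (660,275). I'll measure the tab and the lid's yaw.

```bash
python3 - <<'E'
from h import *
import cv2
np.set_printoptions(precision=4,suppress=True)
def blob(f,box):
    im=cv2.imread(f).astype(int);x0,y0,x1,y1=box;c=im[y0:y1,x0:x1]
    m=((c[...,0]>c[...,2]+3)&(c.sum(2)>330)).astype(np.uint8)
    n,l,st,ce=cv2.connectedComponentsWithStats(m);i=1+st[1:,4].argmax()
    pts=np.argwhere(l==i)[:,::-1].astype(np.float32)
    print(f,ce[i]+[x0,y0],st[i],cv2.minAreaRect(pts)); return ce[i]+[x0,y0]
t=blob("pics/topA.png",(250,225,276,255)); s=blob("pics/sceneA.png",(240,200,268,224))
print("tab top@.083",plane("top",t,.084),"scene",plane("scene",s,.084),"tri",tri(t,s))
im=cv2.imread("pics/topA.png").astype(int)[190:280,195:275]
m=((im[...,2]>im[...,1]*1.7)&(im[...,2]>60)).astype(np.uint8)
m=cv2.morphologyEx(m,cv2.MORPH_OPEN,np.ones((3,3),np.uint8))
m=cv2.morphologyEx(m,cv2.MORPH_CLOSE,np.ones((9,9),np.uint8))
c=max(cv2.findContours(m,0,1)[0],key=cv2.contourArea)
b=cv2.boxPoints(cv2.minAreaRect(c))+[195,190]
P=np.array([plane("top",q,.087) for q in b]);print(P,P.mean(0))
for i in range(4):
    d=P[i]-P[i-1];print(np.linalg.norm(d),np.degrees(np.arctan2(d[1],d[0])))
C=np.array([.433,.211]);ux=np.array([.98,-.198]);uy=np.array([.198,.98])
print("pred tab",C-.068*uy)
# flap edges
print(plane("top",(170+0/3,160+48/3),.16))
E
```

```text
pics/topA.png [262.0748 239.4486] [  7   8  11  13 107] ((12.173076629638672, 14.634614944458008), (8.825225830078125, 12.159199714660645), 11.309932708740234)
pics/sceneA.png [253.4571 209.9143] [ 8  7 12  7 35] ((13.100000381469727, 9.700000762939453), (3.1304948329925537, 12.074767112731934), 63.43495178222656)
tab top@.083 [0.4233 0.1557 0.084 ] scene [0.4268 0.163  0.084 ] tri (array([0.4223, 0.1561, 0.0891]), np.float64(0.00283363485840974))
[[0.3448 0.3007 0.087 ]
 [0.542  0.2683 0.087 ]
 [0.5189 0.1517 0.087 ]
 [0.3222 0.187  0.087 ]] [0.432  0.2269 0.087 ]
0.11589287711161081 78.73000470014905
0.19974418346464323 -9.306629063567557
0.11889260477904313 -101.18702674173001
0.19983605570958535 169.832124273768
pred tab [0.4195 0.1444]
[0.5785 0.3701 0.16  ]
```

>>> play_rows(claw=[1, 1, 1, 1, 1, 1, 1, 1], slide=[[3.4, 2.2, 0], [3.4, 2.2, 0], [3.4, 2.2, 0], [3.3, 2.3, 0], [0, 0, -3.5], [0, 0, -3.5], [0, 0, -3.5], [0, 0, -2.5]], angular=[[0, 0, 0.5], [0, 0, 0.5], [0, 0, 0], [0, 0, 0], [0, 0, 0], [0, 0, 0], [0, 0, 0], [0, 0, 0]])

```text
time_s: 9.17
tool_pos: [0.4214, 0.1539, 0.1547]
ee_rot: [-3.138, 0.006, 1.379]
ft_force: [-0.0, 0.3, 0.4]
grip_width: 0.0857
grasp_force: 0.0
```

>>> play_rows(claw=[1], slide=[[0, 0, 0]], angular=[[0, 0, 0]])

```text
time_s: 9.25
tool_pos: [0.4186, 0.1532, 0.1528]
ee_rot: [-3.13, 0.009, 1.378]
ft_force: [-0.3, -1.3, -0.4]
grip_width: 0.0853
grasp_force: 0.0
```

```bash
cat >> h.py <<'E'
from scipy.spatial.transform import Rotation as Ro
def wray(o,uv):
    c=vision.calibration("wrist");K,M=np.array(c["K"]),np.array(c["mount"])
    d=np.array([uv[0]-K[0,2],uv[1]-K[1,2]]);q=np.linalg.norm(d);a=q/K[0,0]
    v=np.array([*(d/q*np.sin(a)),np.cos(a)]);v=np.array([v[0],-v[1],-v[2]])
    R=Ro.from_euler("xyz",o["ee_rot"]).as_matrix()
    return o["tool_pos"]+R@M[:3,3],R@M[:3,:3]@v
def wplane(o,uv,z):
    p,d=wray(o,uv);return p+d*(z-p[2])/d[2]
E
python3 - <<'E'
from h import *
import cv2,pickle
o=r.observe();print(o["joint_pos"].round(2),o["tool_pos"].round(4),o["ee_rot"].round(3),o["grip_width"],r.hold_point_z)
w=vision.get_image("wrist");cv2.imwrite("pics/w1.png",w);pickle.dump({k:o[k] for k in("ee_rot","tool_pos")},open("o1.pkl","wb"))
E
```

```text
[ 0.2   0.15  1.88 -0.    1.12  0.39] [0.4186 0.1532 0.1528] [-3.13   0.009  1.378] 0.08531445926489724 0.0187
```

View pics/w1.png

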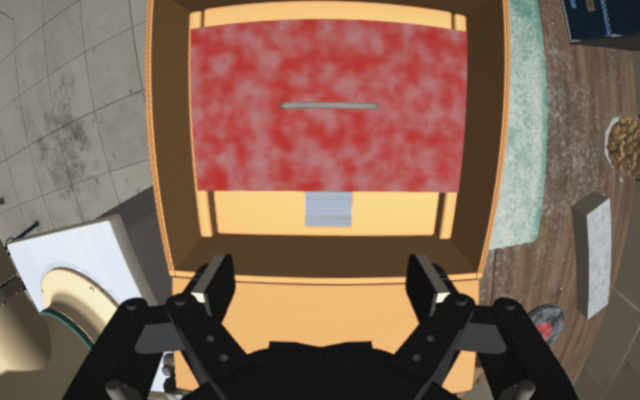

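The wrist view shows the tab at (305–352, 192–226), the lid's right edge at row 191 and the carton's right rim at row ~273. The fingers stand at (220,280) and (425,280).

```bash
python3 - <<'E'
from h import *
import pickle
np.set_printoptions(precision=4,suppress=True)
o=pickle.load(open("o1.pkl","rb"))
for uv in((305,192),(352,192),(305,226),(352,226),(328,212)):print("tab",uv,wplane(o,uv,.083))
for uv in((197,190),(459,192),(188,28),(468,30)):print("lid",uv,wplane(o,uv,.087))
for uv in((172,273),(484,273)):print("rim",uv,wplane(o,uv,.115))
print(r.observe()["tool_pos"])
E
```

```text
tab (305, 192) [0.4102 0.1705 0.083 ]
tab (352, 192) [0.4432 0.1641 0.083 ]
tab (305, 226) [0.4048 0.1447 0.083 ]
tab (352, 226) [0.4391 0.1381 0.083 ]
tab (328, 212) [0.4236 0.1524 0.083 ]
lid (197, 190) [0.3318 0.1886 0.087 ]
lid (459, 192) [0.523  0.1505 0.087 ]
lid (188, 28) [0.3533 0.3058 0.087 ]
lid (468, 30) [0.5466 0.2679 0.087 ]
rim (172, 273) [0.3028 0.1374 0.115 ]
rim (484, 273) [0.5316 0.0932 0.115 ]
[0.4207 0.1535 0.1556]
```

>>> play_rows(claw=[1, 1, 1, 1, 1, 1, 1, 1], slide=[[0.2, -0.1, -1.5], [0, 0, -1.5], [0, 0, -1.5], [0, 0, -1.5], [0, 0, -1.5], [0, 0, -1], [0, 0, 0], [0, 0, 0]], angular=[[0, 0, 0], [0, 0, 0], [0, 0, 0], [0, 0, 0], [0, 0, 0], [0, 0, 0], [0, 0, 0], [0, 0, 0]])

```text
time_s: 9.97
tool_pos: [0.4261, 0.1528, 0.0747]
ee_rot: [3.139, 0.003, 1.377]
ft_force: [0.2, -0.6, -0.4]
grip_width: 0.0853
grasp_force: 0.0
```

>>> play_rows(claw=[1, 1, 1, 0.6, 0.5, 0.3, 0.2, 0.2], slide=[[-0.1, 0, -0.6], [-0.1, 0, -0.6], [0, 0, 0], [0, 0, 0], [0, 0, 0], [0, 0, 0], [0, 0, 0], [0, 0, 0]], angular=[[0, 0, 0], [0, 0, 0], [0, 0, 0], [0, 0, 0], [0, 0, 0], [0, 0, 0], [0, 0, 0], [0, 0, 0]], newtons=25)

```text
time_s: 10.63
tool_pos: [0.4231, 0.1523, 0.062]
ee_rot: [3.14, 0.004, 1.377]
ft_force: [0.9, -0.6, 1.1]
grip_width: 0.0334
grasp_force: 24.9
```

>>> play_rows(claw=[0.1, 0.1, 0.1, 0.1], slide=[[0, 0, 0], [0, 0, 0], [0, 0, 0], [0, 0, 0]], angular=[[0, 0, 0], [0, 0, 0], [0, 0, 0], [0, 0, 0]])

```text
time_s: 10.97
tool_pos: [0.4231, 0.1523, 0.062]
ee_rot: [3.14, 0.004, 1.377]
ft_force: [0.1, -1.7, 3.4]
grip_width: 0.0335
grasp_force: 25.1
```

>>> play_rows(claw=[0.1, 0.1, 0.1, 0.1, 0.1, 0.1, 0.1, 0.1], slide=[[0.02, 0.1, 0.6], [0.02, 0.1, 0.6], [0.02, 0.1, 0.6], [0.02, 0.1, 0.6], [0.04, 0.2, 0.58], [0.04, 0.2, 0.58], [0.04, 0.2, 0.58], [0.04, 0.2, 0.58]], angular=[[0, 0, 0], [0, 0, 0], [0, 0, 0], [0, 0, 0], [0, 0, 0], [0, 0, 0], [0, 0, 0], [0, 0, 0]])

```text
time_s: 11.63
tool_pos: [0.4252, 0.165, 0.1095]
ee_rot: [3.141, 0.003, 1.376]
ft_force: [3.4, 1.0, -3.8]
grip_width: 0.0334
grasp_force: 25.9
```

>>> play_rows(claw=[0.1, 0.1, 0.1, 0.1, 0.1, 0.1, 0.1, 0.1], slide=[[0.06, 0.3, 0.53], [0.06, 0.3, 0.53], [0.06, 0.3, 0.53], [0.06, 0.3, 0.53], [0.08, 0.38, 0.48], [0.08, 0.38, 0.48], [0.08, 0.38, 0.48], [0.08, 0.38, 0.48]], angular=[[0, 0, 0], [0, 0, 0], [0, 0, 0], [0, 0, 0], [0, 0, 0], [0, 0, 0], [0, 0, 0], [0, 0, 0]])

```text
time_s: 12.3
tool_pos: [0.4292, 0.1908, 0.1494]
ee_rot: [-3.14, 0.007, 1.377]
ft_force: [1.5, -4.1, -2.3]
grip_width: 0.0336
grasp_force: 30.9
```

>>> play_rows(claw=[0.1, 0.1, 0.1, 0.1, 0.1, 0.1, 0.1, 0.1], slide=[[0.09, 0.45, 0.4], [0.09, 0.45, 0.4], [0.09, 0.45, 0.4], [0.09, 0.45, 0.4], [0.1, 0.52, 0.31], [0.1, 0.52, 0.31], [0.1, 0.52, 0.31], [0.1, 0.52, 0.31]], angular=[[0, 0, 0], [0, 0, 0], [0, 0, 0], [0, 0, 0], [0, 0, 0], [0, 0, 0], [0, 0, 0], [0, 0, 0]])

```text
time_s: 12.97
tool_pos: [0.4369, 0.2292, 0.1785]
ee_rot: [-3.14, 0.008, 1.377]
ft_force: [-0.5, -5.9, 4.0]
grip_width: 0.0334
grasp_force: 32.1
```

>>> play_rows(claw=[0.1, 0.1], slide=[[0, 0, 0], [0, 0, 0]], angular=[[0, 0, 0], [0, 0, 0]])

```text
time_s: 13.13
tool_pos: [0.437, 0.2295, 0.179]
ee_rot: [-3.141, 0.007, 1.378]
ft_force: [-1.6, -6.6, 7.2]
grip_width: 0.0335
grasp_force: 32.2
```

```bash
python3 - <<'E'
from h import *
import cv2
o=r.observe();print(o["tool_pos"].round(4),o["ft_force"],o["grip_width"])
A=vision.get_image("top");B=vision.get_image("scene");W=vision.get_image("wrist")
for n,i in(("tB",A),("sB",B),("wB",W)):cv2.imwrite(f"pics/{n}.png",i)
a=A[160:300,150:310];b=B[100:270,140:320]
t=np.hstack([cv2.resize(a,(340,297),interpolation=2),cv2.resize(b,(315,297),interpolation=2)])
w=cv2.resize(W,(480,300));w=np.hstack([w,np.zeros((300,175,3),np.uint8)])
cv2.imwrite("pics/p5.png",np.vstack([t,w]))
E
```

```text
[0.437  0.2295 0.179 ] [-1.61495393 -6.64402665  7.20657307] 0.033513084978491176
```

View pics/p5.png

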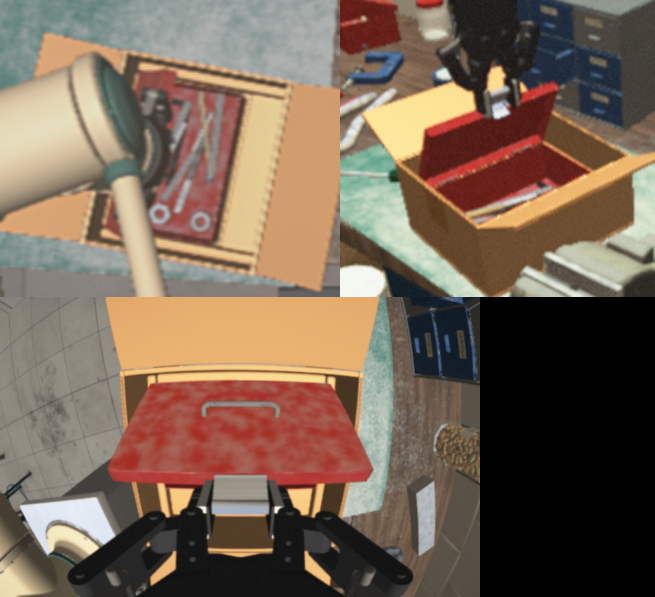

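The lid is open and held by its tab at (240,490) in the wrist panel, with the tin in the carton and both flaps back. I'll check the lid angle from the wrist view: its top free edge runs from (110,472) to (370,470), about (147,233) to (493,231) in full-size pixels.

```bash
python3 - <<'E'
from h import *
np.set_printoptions(precision=4,suppress=True)
o=r.observe();uy=np.array([.195,.981])
H=np.array([.4507,.290])
for L,Rr in(((147,233),(493,231)),((147,229),(493,227))):
  for b in(50,55,58,60,62,65,70):
    z=.072+.126*np.sin(np.radians(6.8+b));h=.126*np.cos(np.radians(6.8+b))
    a,c=wplane(o,L,z),wplane(o,Rr,z);m=(a+c)/2
    print(b,"len",round(np.linalg.norm(a-c),4),"h err",round((H-m[:2])@uy-h,4))
E
```

```text
50 len 0.1972 h err -0.0191
55 len 0.1895 h err -0.0122
58 len 0.1855 h err -0.0077
60 len 0.183 h err -0.0045
62 len 0.1807 h err -0.0012
65 len 0.1777 h err 0.004
70 len 0.1736 h err 0.0132
50 len 0.1961 h err -0.0216
55 len 0.1884 h err -0.0146
58 len 0.1844 h err -0.01
60 len 0.1819 h err -0.0068
62 len 0.1797 h err -0.0035
65 len 0.1766 h err 0.0018
70 len 0.1726 h err 0.0111
```

>>> play_rows(claw=[0.1, 0.1, 0.1, 0.1, 0.1], slide=[[0, -0.04, 0.08], [0, -0.04, 0.08], [0, 0, 0], [0, 0, 0], [0, 0, 0]], angular=[[0, 0, 0], [0, 0, 0], [0, 0, 0], [0, 0, 0], [0, 0, 0]])

```text
time_s: 13.7
tool_pos: [0.4369, 0.2292, 0.1793]
ee_rot: [-3.14, 0.005, 1.377]
ft_force: [-3.3, -4.2, 2.3]
grip_width: 0.0333
grasp_force: 31.4
```

```bash
python3 - <<'E'
from h import *
import cv2,pickle
o=r.observe();pickle.dump({k:o[k] for k in("ee_rot","tool_pos")},open("o2.pkl","wb"))
W=vision.get_image("wrist");B=vision.get_image("scene");A=vision.get_image("top")
for n,i in(("tC",A),("sC",B),("wC",W)):cv2.imwrite(f"pics/{n}.png",i)
w=cv2.resize(W[100:260,120:520],(800,320),interpolation=2)
s=cv2.resize(B[140:230,170:290],(480,280),interpolation=2)   # x4, x3.11
t=cv2.resize(A[190:270,190:282],(320,280),interpolation=2)
cv2.imwrite("pics/p6.png",np.vstack([w,np.hstack([s,t])]))
E
```

```text
(no output)
```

View pics/p6.png

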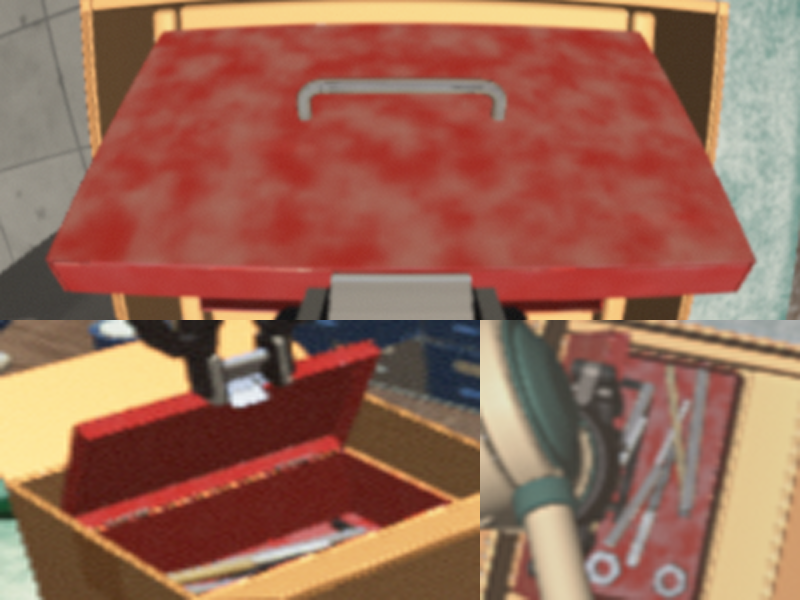

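The wrist view puts the lid's free-edge corners at (145,231) and (496,231); the scene view puts them at (189,175) and (264,147). I'll triangulate the two views.

```bash
python3 - <<'E'
from h import *
import pickle
np.set_printoptions(precision=4,suppress=True)
o=pickle.load(open("o2.pkl","rb"));uy=np.array([.195,.981]);H=np.array([.4507,.290])
def t2(w,s):
    (a,d),(p,e)=wray(o,w),ray("scene",s);k=np.linalg.lstsq(np.c_[d,-e],p-a,rcond=None)[0]
    x,y=a+d*k[0],p+e*k[1];return (x+y)/2,np.linalg.norm(x-y)
n=t2((145,231),(188.75,174.7));f=t2((496,231),(264.5,147.4));print(n,f)
m=(n[0]+f[0])/2;h=(H-m[:2])@uy;print(m,np.linalg.norm(n[0]-f[0]),h,"ang",np.degrees(np.arctan2(m[2]-.072,h))-6.8, np.hypot(h,m[2]-.072))
# far (hinge side) top edge of lid in the wrist view: chord direction, lid length 198
lens=[]
for a,b in(((145,231),(496,231)),((120+160/2,100+35/2),(120+640/2,100+35/2))):
    d1,d2=wray(o,a)[1],wray(o,b)[1];c=wray(o,a)[0]
    d1/=np.linalg.norm(d1);d2/=np.linalg.norm(d2)
    for L in(.196,.1995):
        # nearly symmetric: equal-depth about axis -> solve c+t1 d1, c+t2 d2 with difference = L*ux
        ux=np.array([.981,-.195,0])
        t=np.linalg.lstsq(np.c_[-d1,d2],L*ux,rcond=None)[0]
        lens.append((c+t[0]*d1+c+t[1]*d2)/2);print(L,lens[-1])
for i in(0,1):
    v=lens[i]-lens[2+i];print("len",np.linalg.norm(v),"ang",np.degrees(np.arctan2(v[2],-(v[:2]@uy))))
print(r.observe()["tool_pos"],r.observe()["ft_force"])
E
```

```text
(array([0.3451, 0.2617, 0.1813]), np.float64(0.00216043838914107)) (array([0.5392, 0.2219, 0.1781]), np.float64(0.0027238978267254787))
[0.4421 0.2418 0.1797] 0.19825979959893275 0.04897028904185 ang 58.747118435312544 0.11830150271698214
0.196 [0.44   0.2433 0.1809]
0.1995 [0.4397 0.2422 0.1784]
0.196 [0.4502 0.2984 0.0783]
0.1995 [0.4502 0.2983 0.0739]
len 0.1169419430047168 ang 61.32011715956454
len 0.11903019198694383 ang 61.32011715956455
[0.4369 0.2292 0.1793] [-2.943  -5.4376  3.3027]
```

```bash
python3 -c "
from rig import r
print(r.finish_job())"
```

```text
the job is handed in; nothing more can be done
None
```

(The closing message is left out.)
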